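# Lay the tall carton down in the label bay

### The job

The tall carton stands in a row of goods on one taped line of the label bay on the steel table. Push it near its top with the fingertips so that it topples away from the row and comes to rest flat on its broad side inside the taped bay, then press the button on the label printer all the way down and let it go. Do not grip or lift anything, and leave the other goods where they are.

Things in the scene. Friction and masses are not known exactly. Their poses are not given: they have to be found in the camera images.
- bay: Rectangle of 25 mm wide yellow-and-black striped floor tape stuck flat on the table (no height), 260 mm along its x by 340 mm along its y, measured over the outside of the tape. Origin: its centre on the table. Its x points away from the robot (turned up to 20 degrees); the row of goods (tall carton, short carton and can, in any order, about 95 mm apart) stands on its near (-x) tape, and the rest of the bay is empty
- tall_carton: The tallest carton: closed plain cardboard box 45 mm (its x) by 60 mm (its y) by 180 mm high (its z), 0.18 to 0.35 kg, standing upright on the near tape of the bay. Origin: centre of its underside; its broad 60 x 180 mm faces look along its +x (into the bay) and -x. Its x is within 6 degrees of the bay's x; its front lower edge starts on the inner edge of the near tape or up to 10 mm past it, so that when it tips over that edge along its own x it lies within the bay
- foot_left (a point): Point on the tall carton: middle (across its 45 mm depth) of the left (+y) edge of its underside
- foot_right (a point): Point on the tall carton: middle (across its 45 mm depth) of the right (-y) edge of its underside
- top_left (a point): Point on the tall carton: middle (across its 45 mm depth) of the left (+y) edge of its top face
- top_right (a point): Point on the tall carton: middle (across its 45 mm depth) of the right (-y) edge of its top face
- print_button (a joint): Travel of the printer's push button in m: 0 up, 0.006 fully pressed; sprung, fully down takes about 5 N, and it returns by itself
- print_button_top (a point): Centre of the top of the push button (round, 26 mm across, white plastic), the only button on the label printer: a grey box 170 mm deep, 110 mm wide, 100 mm high standing to the left or right of the bay; the button sits on its top, 45 mm towards the robot from its middle, and is pressed straight down. Behind the button a black cover rises to 112 mm above the table
- short_carton: Short plain cardboard carton, 45 x 60 x 110 mm high, in the row; origin centre of its underside
- can: Food can, 62 mm across, 100 mm high, in the row; origin centre of its underside
- crate: Open grey plastic crate 170 x 110 x 90 mm high, on the other side of the bay from the printer; origin centre of its underside
- sauce_bottle: Brown sauce bottle, 74 mm across, 230 mm high, beyond the bay on one side; origin centre of its underside
- jar: Glass jar, 80 mm across, 120 mm high, beyond the bay on the other side; origin centre of its underside
- tape_roll: Roll of packing tape lying flat beside the bay near the robot, left or right, 100 mm across, 48 mm high; origin centre of its underside
- spice_jar: Small closed spice jar, 52 mm across, 75 mm high, beside the bay near the robot, on the other side from the tape roll; origin centre of its underside
There are look-alikes about, which are no part of the job. Leave any red look-alike of the part that bears print_button alone.

How it is judged:
On the way, in this order (a step that is already met when the one before it is completed fails the run):
1. the tall carton lies flat on a broad side, at rest, inside the bay (angle between the x axis of tall_carton and the z axis of bay, either way round below 0.1 rad and x of foot_left in the frame of bay between -0.132 and 0.132 m and y of foot_left in the frame of bay between -0.172 and 0.172 m and x of foot_right in the frame of bay between -0.132 and 0.132 m and y of foot_right in the frame of bay between -0.172 and 0.172 m and x of top_left in the frame of bay between -0.132 and 0.132 m and y of top_left in the frame of bay between -0.172 and 0.172 m and x of top_right in the frame of bay between -0.132 and 0.132 m and y of top_right in the frame of bay between -0.172 and 0.172 m and height (world z) of tall_carton below 0.03 m and linear speed of tall_carton below 0.02 m/s and angular speed of tall_carton below 0.1 rad/s), for 0.2 s.
2. the printer's button is pressed down (value of joint print_button above 0.0045 m), for 0.03 s.
At the end, for the whole second after the job is handed in: The tall carton lies flat on one of its broad faces (within 0.1 rad) and at rest, all four listed corner points no more than 2 mm beyond the outer edge of the bay's tape, and the button, pressed at least 4.5 mm after the carton was laid down, is up again (all of step 1 and value of joint print_button below 0.0015 m); the robot touches nothing.
It fails at once if the tall carton is lifted (underside centre above 45 mm) (height (world z) of tall_carton above 0.045 m).
It fails at once if the tall carton is gripped or crushed (over 20 N from the fingers) (contact force between the fingers and tall_carton above 20 N).
It fails at once if the button is pressed before the carton is down (value of joint print_button above 0.003 m and height (world z) of top_left above 0.08 m).
It fails at once if any of the other goods is moved by more than 25 mm (distance of any of short_carton, can, crate, sauce_bottle, jar, tape_roll, spice_jar from where it was at the start of the episode above 0.025 m).
It also fails if it takes over 38 s, if anything falls off the work surface, if the arm or the gripper's body presses on something with over 40 N, if the wrist force passes 120 N, or if a joint passes its speed limit or range.

### The arm

A 6-joint arm with a two-finger parallel gripper is mounted at the origin on the work surface. World frame = base frame: x ahead of the robot, y to its left, z up, the work surface at z = 0. Lengths are in m, angles in rad, forces in N, time in s.
With the tool pointing down it reaches from about 0.35 to 0.85 m from the base axis. Payload 8.1 kg.
Tool frame: the origin (TCP) lies midway between the tips of the shut fingers; the grasp point (between the pads) lies 19 mm behind it; z points along the fingers, y is the line along which they close (so a half turn about z gives the same grasp; the last joint's range is limited). The gripper opens to 93 mm and grips with 3 to 60 N. Pads are 15 mm wide; open, the fingers measure 128 mm over their backs; the gripper's body (75 mm by 188 mm) begins 65 mm behind the grasp point.
Start: joints at [1.048, 0.13, 1.488, -0, 1.523, -0.085], TCP at [0.254, 0.543, 0.219] pointing down, gripper open.
Joint ranges: [-2.96, 2.96], [-0.89, 2.26], [0.02, 2.5], [-1.34, 4.48], [0, 2.73], [-2.66, 2.66]. Speed limits (rad/s): [2.39, 2.39, 2.79, 3.14, 3.14, 3.14].

### API

Orientations are given as a rotation vector (axis times angle).
In Python, from plant import read_state, read_camera, camera_model, close_job gives the robot as it stands. The module is installed in compiled form; this text tells all that it offers.
- The arm moves only by the tool carry_out, never from a script. Its argument "moves" is a list of rows, each an object of numbers: "jaw": the finger opening in m, from 0 to 0.093; "dx", "dy", "dz": the shift along the tool's x, y, z in m; "yaw": the turn about the tool's z in rad. In form: [{"jaw": .., "dx": .., "dy": .., "dz": .., "yaw": ..}, ...]. A call has 1 to 8 rows; each row shifts and turns the commanded pose from where the row before left it, along the tool's axes as they then stand; what a row does not reach is not made up. A row lasts 1/8 s, in which the tool goes at most 62.5 mm and 10.7 degrees, less where a joint would pass 70% of its speed; a pose out of reach is approached as far as the arm can. A call is refused whole if a number of a shift passes 0.0625 or a number of a turn 0.188, either way. A call with a gripper value outside its range is refused whole. The fingers move at their own pace and stop on an object; "grip_force" is the grip in N (left out, the last holds). Time passes only in rows, so rows that do not move let the fingers close. It gives the time, the measured TCP pose, the force, the opening and the grip force at its end, in the units of the state.
- read_state(): the state, without advancing time (a new reading comes with each control period).
- read_camera(name): name is "side" or "top" or "wrist"; returns the picture (420x560x3 uint8, red, green, blue); there is no depth.
- camera_model(name): a dict with "camera_matrix" (3x3 intrinsics, pixels), "k1" (the pictures are not rectified: a ray, as slopes to the right and down, at radius r is drawn at 1 + k1 r^2 times it, then the intrinsics apply), "view" (4x4, takes a point from world to camera coordinates). Camera axes: x right, y up, looking along -z (the intrinsics and any distortion apply to the point x, -y, -z); pixel columns grow to the right and rows downward; lengths in m; the calibration is good to about 2 mm. A picture is of the moment at which its call begins: read the wrist's pose just before it. camera_model takes no time and is no camera call; for the wrist camera it gives the pose at the moment of the call.
- close_job(): hands the job in; it is judged then, once.
The state is a dict: "t": time; "q": joint angles; "dq": joint speeds; "joint_torque": joint torques, N m; "tool_pos": TCP position; "orientation": TCP orientation; "force": force on the tool from outside, world axes, zero at the start; "wrist_torque": the same for the moment, N m; "opening": finger opening in m; "gripper_force": force on a finger pad.
Only numpy, scipy, OpenCV 4.12 (cv2) and the standard library are available. Lean on these libraries where they do the work, as an engineer would, in place of code of your own. Each camera call takes 0.05 s, during which the arm holds its last target. There are 200 camera calls.

## Working session

There is one attempt and no reset: what is moved stays moved. The work goes in short steps, Python scripts to look and compute and a tool call to move; the robot and the scene stay as the last step left them, time stands still between calls to the robot, and variables do not carry over. Pictures are saved under pics/ and viewed, at most 10 in all, crops included, and the job is handed in when it is done.

Besides the shell and the picture viewer there is one more tool, called after "Emit:" by a JSON object that holds its "name" and its "arguments". carry_out: Moves the arm, as the interface text tells. Its arguments: {"type":"object","properties":{"moves":{"type":"array","items":{"type":"object","properties":{"jaw":{"type":"number"},"dx":{"type":"number"},"dy":{"type":"number"},"dz":{"type":"number"},"yaw":{"type":"number"}}}},"grip_force":{"type":"number"}},"required":["moves"]}

```bash
mkdir -p pics; cat > h.py <<'E'
import numpy as np, cv2
from plant import *
def ray(m,u,v):
    K=np.array(m["camera_matrix"]);k=m["k1"];V=np.array(m["view"])
    d=np.array([(u-K[0,2])/K[0,0],(v-K[1,2])/K[1,1]]);s=d.copy()
    for _ in range(30): s=d/(1+k*(s@s))
    R=V[:3,:3];c=-R.T@V[:3,3]
    return c,R.T@np.array([s[0],-s[1],-1])
def onz(m,u,v,z):
    c,d=ray(m,u,v);return (c+d*(z-c[2])/d[2])
def px(m,p):
    K=np.array(m["camera_matrix"]);V=np.array(m["view"]);q=V[:3,:3]@np.array(p)+V[:3,3]
    s=np.array([q[0],-q[1]])/-q[2];s=s*(1+m["k1"]*(s@s));return K[:2,:2]@s+K[:2,2]
def shot(n,f):
    m=camera_model(n);im=read_camera(n);cv2.imwrite("pics/"+f,im[:,:,::-1]);return m,im
E
python3 - <<'E'
from h import *
s=read_state();print(s)
for n in("top","side"):
    m,im=shot(n,n+"0.png");V=np.array(m["view"]);print(n,-V[:3,:3].T@V[:3,3])
E
```

```text
{'t': 0.0, 'q': array([ 1.04755533e+00,  1.31167544e-01,  1.48924137e+00,  2.10903395e-05,
        1.52302365e+00, -8.54328115e-02]), 'dq': array([ 0.00012872, -0.000728  ,  0.00069827, -0.00134538,  0.00019107,
       -0.00118169]), 'joint_torque': array([-1.05118827e-04, -5.59829950e+01, -4.91778874e+01,  7.68654328e-02,
        3.50592693e-02, -1.51206614e-04]), 'tool_pos': array([0.25408085, 0.5429242 , 0.21760447]), 'orientation': array([-6.82105474e-01, -3.06606243e+00,  2.74690198e-03]), 'force': array([-0.11606123, -0.2233821 ,  0.06063587]), 'wrist_torque': array([-0.00821686,  0.00079086, -0.07183745]), 'gripper_force': 0.0, 'opening': 0.09303063265598532}
top [0.32943366 0.05338406 1.3696768 ]
side [ 0.30789911 -0.99851369  0.81565444]
```

View pics/top0.png

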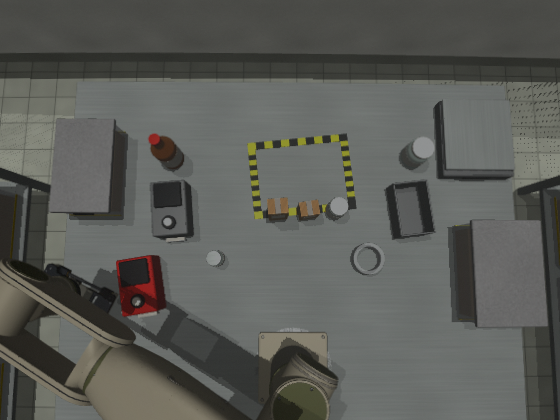

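View pics/side0.png

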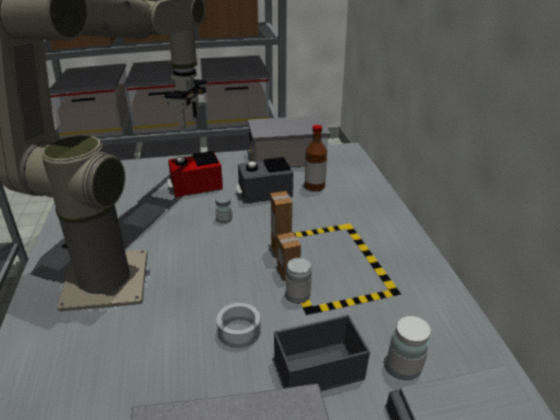

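The top view shows the tall carton at about (278,208), the short one at (309,210), the can at (339,206) and the bay spanning (248,143) to (355,215). The grey printer's button is at (168,222); the red look-alike is at (140,285). I'll zoom in on the bay and printer next.

```bash
python3 - <<'E'
from h import *
im=cv2.imread("pics/top0.png")
c=im[130:250,145:365]; cv2.imwrite("pics/z1.png",cv2.resize(c,None,fx=3.6,fy=3.6,interpolation=cv2.INTER_CUBIC))
m=camera_model("top")
hsv=cv2.cvtColor(im,cv2.COLOR_BGR2HSV)
y=cv2.inRange(hsv,(22,120,80),(35,255,255)); y[:, :240]=0;y[:,365:]=0;y[:125]=0;y[225:]=0
p=cv2.findNonZero(y); r=cv2.minAreaRect(p);print(r)
for q in cv2.boxPoints(r): print(q,onz(m,*q,0))
b=cv2.inRange(hsv,(5,100,60),(18,255,255));b[:,:255]=0;b[:190]=0;b[230:]=0;b[:,330:]=0
n,l,st,ce=cv2.connectedComponentsWithStats(b)
for i in range(1,n):
  if st[i,4]>15: print(st[i],ce[i],onz(m,*ce[i],.18),onz(m,*ce[i],.11))
print("btn",onz(m,168.5,222,.11))
E
```

```text
((300.95343017578125, 175.55752563476562), (75.84413146972656, 101.64893341064453), 83.9909896850586)
[246.43835 143.16438] [0.72910267 0.15411026 0.        ]
[347.52878 132.52327] [ 0.7688406  -0.18982396  0.        ]
[355.4685  207.95067] [ 0.50937896 -0.21120778  0.        ]
[254.37808 218.59178] [0.47261088 0.12440028 0.        ]
[267 199   8  16 107] [270.8411215  206.41121495] [0.48923044 0.06805982 0.18      ] [0.4986328  0.06892333 0.11      ]
[280 198   8  16 106] [283.70754717 205.12264151] [0.49312806 0.03100202 0.18      ] [0.50275976 0.02968508 0.11      ]
[312 200   8  15  96] [315.33333333 207.07291667] [ 0.48782361 -0.06024524  0.18      ] [ 0.4971432  -0.06693113  0.11      ]
[299 202   9  15 101] [302.94059406 208.87128713] [ 0.48245282 -0.02443791  0.18      ] [ 0.4914564  -0.02901692  0.11      ]
btn [0.4496965  0.37891624 0.11      ]
```

View pics/z1.png

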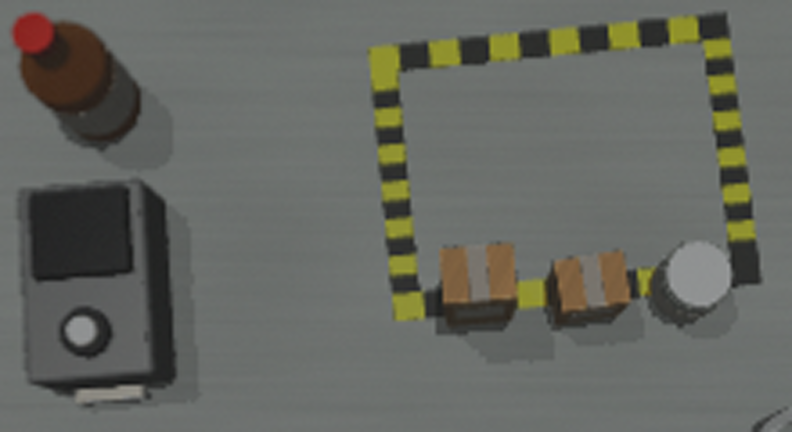

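The crop shows the tall carton's top centred at crop pixel (477,273), which is image (277.6,205.8). It is turned about 6°, nearly in line with the bay. The area ahead of it in the bay is clear. Next I'll shut the fingers, line up with the carton's axes and go to a spot behind it.

Emit:
{"name": "carry_out", "arguments": {"moves": [{"jaw":0,"yaw":-0.18},{"jaw":0,"yaw":-0.18},{"jaw":0,"yaw":-0.18},{"jaw":0,"dx":-0.012,"dy":-0.052},{"jaw":0,"dx":-0.012,"dy":-0.052},{"jaw":0,"dx":-0.012,"dy":-0.052},{"jaw":0,"dx":-0.012,"dy":-0.052},{"jaw":0,"dx":-0.012,"dy":-0.052}]}}

```text
invalid input at $.moves[0]: expected keys jaw, dx, dy, dz, yaw
```

Emit:
{"name": "carry_out", "arguments": {"moves": [{"dx":-0.013,"dy":-0.052},{"dx":-0.013,"dy":-0.052},{"dx":-0.013,"dy":-0.052},{"dx":-0.013,"dy":-0.05},{"dx":-0.012,"dy":-0.05},{},{}]}}

```text
invalid input at $.moves[0]: expected keys jaw, dx, dy, dz, yaw
```

Emit:
{"name": "carry_out", "arguments": {"moves": [{"jaw":0,"dx":0,"dy":0,"dz":0,"yaw":-0.18},{"jaw":0,"dx":0,"dy":0,"dz":0,"yaw":-0.18},{"jaw":0,"dx":0,"dy":0,"dz":0,"yaw":-0.18},{"jaw":0,"dx":-0.012,"dy":-0.052,"dz":0,"yaw":0},{"jaw":0,"dx":-0.012,"dy":-0.052,"dz":0,"yaw":0},{"jaw":0,"dx":-0.012,"dy":-0.052,"dz":0,"yaw":0},{"jaw":0,"dx":-0.012,"dy":-0.052,"dz":0,"yaw":0},{"jaw":0,"dx":-0.012,"dy":-0.052,"dz":0,"yaw":0}]}}

```text
t: 1.1
tool_pos: [0.3406, 0.2892, 0.2183]
orientation: [0.161, -3.137, 0.0]
force: [0.9, -0.5, 0.3]
opening: 0.0173
gripper_force: 0.0
```

Emit:
{"name": "carry_out", "arguments": {"moves": [{"jaw":0,"dx":-0.013,"dy":-0.052,"dz":0,"yaw":0},{"jaw":0,"dx":-0.013,"dy":-0.052,"dz":0,"yaw":0},{"jaw":0,"dx":-0.013,"dy":-0.052,"dz":0,"yaw":0},{"jaw":0,"dx":-0.013,"dy":-0.05,"dz":0,"yaw":0},{"jaw":0,"dx":-0.012,"dy":-0.05,"dz":0,"yaw":0},{"jaw":0,"dx":0,"dy":0,"dz":0,"yaw":0},{"jaw":0,"dx":0,"dy":0,"dz":0,"yaw":0},{"jaw":0,"dx":0,"dy":0,"dz":0,"yaw":0}]}}

```text
t: 2.1
tool_pos: [0.43, 0.044, 0.2185]
orientation: [0.163, -3.137, -0.001]
force: [0.3, 0.4, -0.0]
opening: 0.0003
gripper_force: 0.0
```

```bash
python3 - <<'E'
from h import *
from scipy.spatial.transform import Rotation as R
s=read_state();print(s["t"],s["tool_pos"],s["opening"],s["force"]);print(R.from_rotvec(s["orientation"]).as_matrix().round(3))
m,im=shot("wrist","w1.png")
t,im2=shot("top","t1.png")
E
```

```text
2.1 [0.4299806  0.04395505 0.21849882] 0.00032336332643200937 [ 0.33696564  0.37039858 -0.0496928 ]
[[-0.995 -0.104 -0.   ]
 [-0.104  0.995  0.   ]
 [ 0.     0.    -1.   ]]
```

View pics/w1.png

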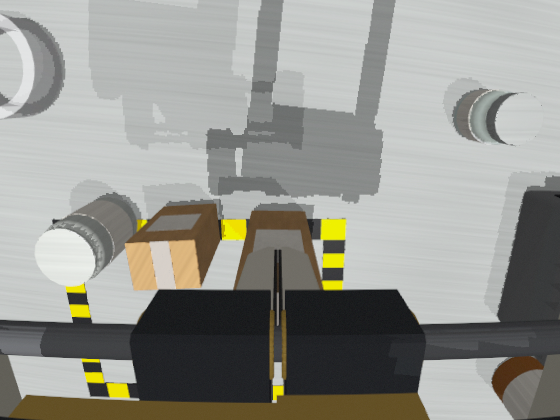

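The wrist view shows the carton's rear foot edge at row 210, columns 250 to 308. It is centred on the fingers (column 280) and parallel to them. I'll go down and push.

Emit:
{"name": "carry_out", "arguments": {"moves": [{"jaw":0,"dx":0,"dy":0,"dz":0.028,"yaw":0},{"jaw":0,"dx":0,"dy":0,"dz":0.027,"yaw":0},{"jaw":0,"dx":0,"dy":0,"dz":0,"yaw":0},{"jaw":0,"dx":-0.01,"dy":0,"dz":0,"yaw":0},{"jaw":0,"dx":-0.01,"dy":0,"dz":0,"yaw":0},{"jaw":0,"dx":-0.005,"dy":0,"dz":0,"yaw":0},{"jaw":0,"dx":-0.005,"dy":0,"dz":0,"yaw":0},{"jaw":0,"dx":-0.005,"dy":0,"dz":0,"yaw":0}]}}

```text
t: 3.2
tool_pos: [0.4654, 0.0463, 0.1637]
orientation: [0.16, -3.137, 0.0]
force: [0.8, -0.3, -0.5]
opening: 0.0007
gripper_force: 0.2
```

Emit:
{"name": "carry_out", "arguments": {"moves": [{"jaw":0,"dx":-0.006,"dy":0,"dz":0,"yaw":0},{"jaw":0,"dx":-0.006,"dy":0,"dz":0,"yaw":0},{"jaw":0,"dx":-0.006,"dy":0,"dz":0,"yaw":0},{"jaw":0,"dx":-0.006,"dy":0,"dz":0,"yaw":0},{"jaw":0,"dx":0,"dy":0,"dz":0,"yaw":0}]}}

```text
t: 3.82
tool_pos: [0.4894, 0.0488, 0.1636]
orientation: [0.16, -3.137, 0.0]
force: [0.6, 1.5, -1.6]
opening: 0.0005
gripper_force: 0.0
```

```bash
python3 - <<'E'
from h import *
s=read_state();print(s["t"],s["tool_pos"],s["force"])
m,im=shot("side","s2.png")
cv2.imwrite("pics/s2c.png",cv2.resize(im[120:330,200:420,::-1],None,fx=2.5,fy=2.5))
E
```

```text
3.825 [0.48938087 0.04881993 0.16359003] [ 0.58196635  1.52821884 -1.63072398]
```

View pics/s2c.png

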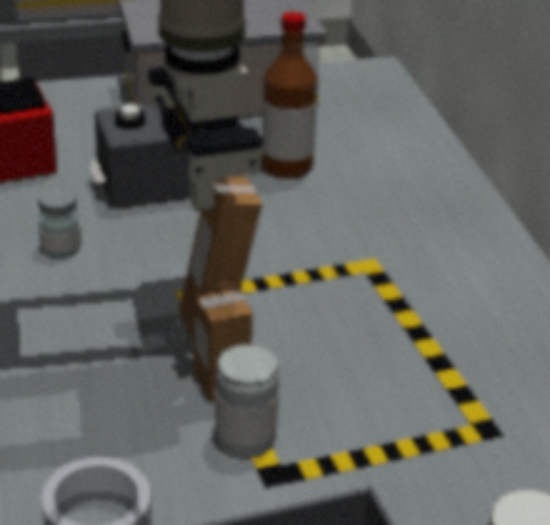

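The crop shows the carton tilting about its front edge, with the fingers at its rear top near (220,190) and the other goods undisturbed. I'll keep pushing, then draw back and up.

Emit:
{"name": "carry_out", "arguments": {"moves": [{"jaw":0,"dx":-0.006,"dy":0,"dz":0,"yaw":0},{"jaw":0,"dx":-0.006,"dy":0,"dz":0,"yaw":0},{"jaw":0,"dx":-0.006,"dy":0,"dz":0,"yaw":0},{"jaw":0,"dx":-0.006,"dy":0,"dz":0,"yaw":0},{"jaw":0,"dx":-0.006,"dy":0,"dz":0,"yaw":0},{"jaw":0,"dx":0,"dy":0,"dz":0,"yaw":0},{"jaw":0,"dx":0,"dy":0,"dz":0,"yaw":0},{"jaw":0,"dx":0,"dy":0,"dz":0,"yaw":0}]}}

```text
t: 4.88
tool_pos: [0.5188, 0.0518, 0.1637]
orientation: [0.16, -3.137, 0.0]
force: [-0.2, 0.7, -0.0]
opening: 0.0005
gripper_force: 0.0
```

```bash
python3 - <<'E'
from h import *
s=read_state();print(s["t"],s["tool_pos"],s["force"])
m,im=shot("side","s3.png")
cv2.imwrite("pics/s3c.png",cv2.resize(im[120:330,200:420,::-1],None,fx=2.5,fy=2.5))
E
```

```text
4.875 [0.51875607 0.05183683 0.16366261] [-0.23975837  0.65652159 -0.03713564]
```

View pics/s3c.png

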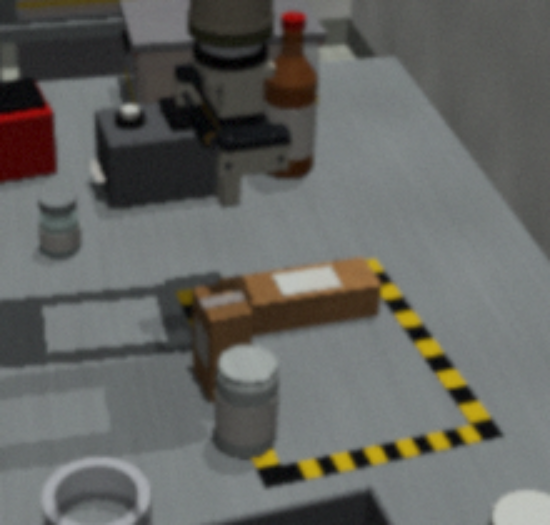

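The carton now lies flat in the bay, in crop columns 245 to 380. I'll check it from above, and locate the button (side pixel about (252,165)) using both views.

```bash
python3 - <<'E'
from h import *
m,im=shot("top","t3.png");ms=camera_model("side");si=cv2.imread("pics/s3.png")[:,:,::-1]
def btn(i,u,v,r=9):
    c=i[v-r:v+r,u-r:u+r].astype(int);k=(c.min(2)>120).astype(np.uint8);n,l,st,ce=cv2.connectedComponentsWithStats(k)
    j=1+np.argmax(st[1:,4]);print(st[j]);return ce[j]+[u-r,v-r]
a=btn(im,168,222);b=btn(si,252,165);print(a,b)
c1,d1=ray(m,*a);c2,d2=ray(ms,*b)
t=np.linalg.lstsq(np.c_[d1,-d2],c2-c1,rcond=None)[0];p,q=c1+t[0]*d1,c2+t[1]*d2;print(p,q,onz(m,*a,.112))
z=cv2.inRange(cv2.cvtColor(im,cv2.COLOR_RGB2HSV),(5,100,50),(18,255,255));z[:,:255]=0;z[:130]=0;z[215:]=0;z[:,296:]=0
r=cv2.minAreaRect(cv2.findNonZero(z))
B=np.array([.620,-.0306]);w=np.deg2rad(6.6);M=np.array([[np.cos(w),np.sin(w)],[-np.sin(w),np.cos(w)]])
for o in cv2.boxPoints(r): print(o,M@(onz(m,*o,.045)[:2]-B))
E
```

```text
[ 5  5  7  8 42]
[ 5  6  7  4 22]
[167.         221.33333333] [251.27272727 163.27272727]
[0.45079087 0.38107339 0.11943635] [0.45010515 0.38111613 0.11938099] [0.45151269 0.38302246 0.112     ]Traceback (most recent call last):
  File "<stdin>", line 10, in <module>
cv2.error: OpenCV(4.12.0) /io/opencv/modules/imgproc/src/convhull.cpp:143: error: (-215:Assertion failed) total >= 0 && (depth == CV_32F || depth == CV_32S) in function 'convexHull'
```

Emit:
{"name": "carry_out", "arguments": {"moves": [{"jaw":0,"dx":0.005,"dy":0.048,"dz":0,"yaw":0},{"jaw":0,"dx":0.005,"dy":0.048,"dz":0,"yaw":0},{"jaw":0,"dx":0.005,"dy":0.048,"dz":0,"yaw":0},{"jaw":0,"dx":0.005,"dy":0.048,"dz":0,"yaw":0},{"jaw":0,"dx":0.005,"dy":0.048,"dz":0,"yaw":0},{"jaw":0,"dx":0.005,"dy":0.048,"dz":0,"yaw":0},{"jaw":0,"dx":0.004,"dy":0.046,"dz":0,"yaw":0},{"jaw":0,"dx":0,"dy":0,"dz":0,"yaw":0}]}}

```text
t: 5.98
tool_pos: [0.4497, 0.3834, 0.1635]
orientation: [0.166, -3.137, -0.001]
force: [-0.7, 0.2, 0.2]
opening: 0.0006
gripper_force: 0.0
```

```bash
python3 - <<'E'
from h import *
s=read_state();print(s["t"],s["tool_pos"],s["force"])
m,im=shot("top","t4.png")
z=cv2.inRange(cv2.cvtColor(im,cv2.COLOR_RGB2HSV),(5,100,50),(18,255,255));z[:,:255]=0;z[:130]=0;z[215:]=0;z[:,296:]=0
r=cv2.minAreaRect(cv2.findNonZero(z))
B=np.array([.620,-.0306]);w=np.deg2rad(6.6);M=np.array([[np.cos(w),np.sin(w)],[-np.sin(w),np.cos(w)]])
for o in cv2.boxPoints(r): print(o,M@(onz(m,*o,.045)[:2]-B))
a=shot("wrist","w4.png")[1]
i=cv2.resize(im[100:310,100:380],(780,585));cv2.imwrite("pics/c4.png",cv2.hconcat([cv2.resize(im[110:270,110:370],(400,246)),cv2.resize(a,(400,300))[:246]])[:,:,::-1])
cv2.imwrite("pics/c4.png",cv2.vconcat([cv2.resize(im[120:240,110:370],(560,258)),cv2.resize(a[80:],(560,340))])[:,:,::-1])
E
```

```text
5.975 [0.4497456  0.38336728 0.1635418 ] [-0.6742189   0.17922369  0.16302889]
[262.8525  150.37706] [0.08614044 0.11835532]
[280.61478 148.76231] [0.08520091 0.06005735]
[285.541   202.95082] [-0.09444717  0.06446524]
[267.77872 204.56557] [-0.09332983  0.12171622]
```

View pics/c4.png

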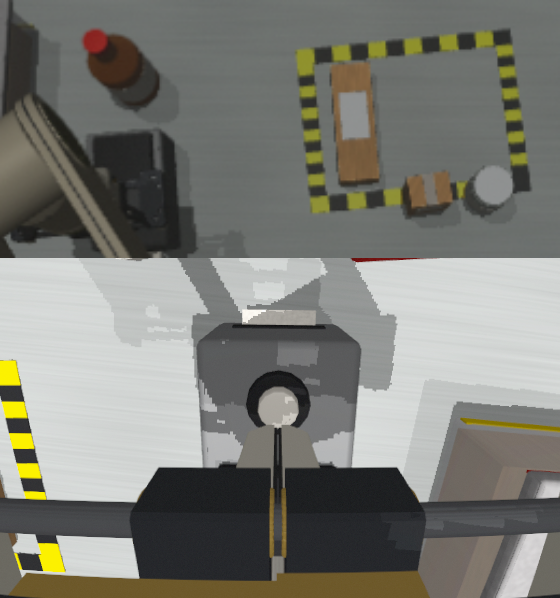

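The carton lies well inside the bay, at least 4 cm from each outer edge. The button is on the tool's centre line at (278,405). I'll go down gently until I feel it.

Emit:
{"name": "carry_out", "arguments": {"moves": [{"jaw":0,"dx":0,"dy":-0.002,"dz":0.02,"yaw":0},{"jaw":0,"dx":0,"dy":0,"dz":0.015,"yaw":0},{"jaw":0,"dx":0,"dy":0,"dz":0.005,"yaw":0},{"jaw":0,"dx":0,"dy":0,"dz":0.004,"yaw":0},{"jaw":0,"dx":0,"dy":0,"dz":0,"yaw":0}]}}

```text
t: 6.7
tool_pos: [0.4514, 0.3785, 0.1199]
orientation: [-0.16, 3.137, -0.0]
force: [-0.4, -1.4, 2.6]
opening: 0.0006
gripper_force: 1.4
```

Emit:
{"name": "carry_out", "arguments": {"moves": [{"jaw":0,"dx":0,"dy":0,"dz":0.002,"yaw":0},{"jaw":0,"dx":0,"dy":0,"dz":0,"yaw":0}]}}

```text
t: 6.95
tool_pos: [0.4516, 0.3789, 0.1182]
orientation: [-0.161, 3.136, 0.001]
force: [0.6, -1.5, 3.6]
opening: 0.0004
gripper_force: 1.8
```

Emit:
{"name": "carry_out", "arguments": {"moves": [{"jaw":0,"dx":0,"dy":0,"dz":0.002,"yaw":0},{"jaw":0,"dx":0,"dy":0,"dz":0,"yaw":0}]}}

```text
t: 7.2
tool_pos: [0.4517, 0.379, 0.1163]
orientation: [-0.16, 3.136, 0.001]
force: [-0.2, -1.3, 6.0]
opening: 0.0003
gripper_force: 3.0
```

Emit:
{"name": "carry_out", "arguments": {"moves": [{"jaw":0,"dx":0,"dy":0,"dz":0.002,"yaw":0},{"jaw":0,"dx":0,"dy":0,"dz":0,"yaw":0}]}}

```text
t: 7.45
tool_pos: [0.4518, 0.379, 0.1161]
orientation: [-0.161, 3.136, 0.001]
force: [-4.4, -6.6, 18.5]
opening: 0.0005
gripper_force: 9.1
```

The force jumped to 18 N with the height unchanged, so the button is at its stop. I'll release and back off.

Emit:
{"name": "carry_out", "arguments": {"moves": [{"jaw":0,"dx":0,"dy":0,"dz":-0.006,"yaw":0},{"jaw":0,"dx":0,"dy":0,"dz":-0.03,"yaw":0},{"jaw":0,"dx":0,"dy":0,"dz":-0.05,"yaw":0},{"jaw":0,"dx":0,"dy":0,"dz":0,"yaw":0},{"jaw":0,"dx":0,"dy":0,"dz":0,"yaw":0},{"jaw":0,"dx":0,"dy":0,"dz":0,"yaw":0}]}}

```text
t: 8.2
tool_pos: [0.4502, 0.3781, 0.1975]
orientation: [0.16, -3.135, 0.003]
force: [0.4, -0.1, -0.5]
opening: 0.0006
gripper_force: 0.0
```

```bash
python3 - <<'E'
from h import *
s=read_state();print(s["t"],s["tool_pos"],s["force"])
a=cv2.imread("pics/s3.png")[:,:,::-1].astype(int);b=shot("side","s5.png")[1].astype(int)
c=b[155:180,235:270];print((c.min(2)>120).sum(),(a[155:180,235:270].min(2)>120).sum(),abs(a-b)[215:330,270:420].max())
print(close_job())
E
```

```text
8.2 [0.45021931 0.37810039 0.19748552] [ 0.38131624 -0.09294432 -0.46571735]
28 91 95
the job is handed in; nothing more can be done
None
```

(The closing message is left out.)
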